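Roll a bar blank up the feed gutter and shut the keeper behind it

ROBOT

A 6-joint arm with a two-finger parallel gripper is mounted at the origin on the work surface. World frame = base frame: x ahead of the robot, y to its left, z up, the work surface at z = 0. Lengths are in m, angles in rad, forces in N, time in s.
With the tool pointing down it reaches from about 0.3 to 0.875 m from the base axis. Payload 6.4 kg.
Tool frame: the origin (TCP) lies at the very end of the fingers, on their centre line; the grasp point (between the pads) lies 19 mm behind it (ctrl.tcp_to_grasp is the distance from the TCP to the grasp point, in m); z points along the fingers, y is the direction in which the jaws open and shut (so a half turn about z gives the same grasp; the last joint's range is limited). The gripper opens to 85 mm and grips with 20 to 120 N. Pads are 22 mm wide; open, the fingers measure 114 mm over their backs; the gripper's body (76 mm by 85 mm) begins 54 mm behind the grasp point. The pads swing forward as they close: fully open they stand 13 mm farther back than shut.
Start: joints at [-1.467, 0.181, 1.607, -0, 1.354, -0.206], TCP at [0.175, -0.548, 0.231] pointing down, gripper open.
Joint ranges: [-2.99, 2.99], [-0.89, 2.07], [0.3, 2.58], [-1.14, 4.28], [0, 2.63], [-3.12, 3.12]. Speed limits (rad/s): [2.57, 2.57, 3.01, 3.14, 3.14, 3.14].

INTERFACE

Orientations are given as a unit quaternion [w, x, y, z].
In Python, from bench import ctrl gives the robot as it stands. The module is installed in compiled form; this text tells all that it offers.
- The arm moves only by the tool drive_tool, never from a script. Its argument "deltas" is a list of rows, each an object with "slide": the shift along the tool's x, y, z as a fraction of full scale, a list of three; "delta_rot": the turn, a rotation vector about the tool's x, y, z as a fraction of full scale, a list of three; "hand": the opening, from 0 (shut) to 1 (fully open). In form: [{"slide": [tx, ty, tz], "delta_rot": [wx, wy, wz], "hand": hand}, ...]. A call has exactly 5 rows; each row shifts and turns the commanded pose from where the row before left it, along the tool's axes as they then stand; what a row does not reach is not made up. Full scale, the value 1, is 50 mm for a shift and 180 degrees for a turn. A row lasts 1/8 s, in which the tool goes at most 62.5 mm and 10.7 degrees, less where a joint would pass 70% of its speed; a pose out of reach is approached as far as the arm can. A call with a number of a shift or a turn outside -1 to 1 is refused whole. A call with a gripper value outside its range is refused whole. The fingers move at their own pace and stop on an object; the grip force is fixed at half the most. Time passes only in rows, so rows that do not move let the fingers close, or fill a call up. It gives the time, the measured TCP pose, the force and the opening at its end, in the units of the state.
- ctrl.get_obs(): the state, without advancing time (a new reading comes with each control period).
- ctrl.camera(name): name is "side" or "top"; returns a dict with "frame" (384x512x3 uint8, red, green, blue), "mtx" (3x3 intrinsics, pixels), "R" (3x3) and "t" (3): a world point X has camera coordinates R X + t. Camera axes: x right, y down, z forward; pixel columns grow to the right and rows downward; lengths in m; the calibration is good to about 2 mm. A picture is of the moment at which its call begins. There is no depth.
- ctrl.hand_in(): hands the job in, once; it reports no verdict.
The state is a dict: "time_s": time; "q": joint angles; "dq": joint speeds; "joint_efforts": joint torques, N m; "eef_pos": TCP position; "eef_rot": TCP orientation; "wrist_force": force on the tool from outside, world axes, zero at the start; "torque": the same for the moment, N m; "opening": opening from 0.0 (shut) to 1.0 (fully open).
Only numpy, scipy, OpenCV 4.12 (cv2) and the standard library are available. Lean on these libraries where they do the work, as an engineer would, in place of code of your own. Each camera call takes 0.05 s, during which the arm holds its last target.

TASK

Push the round aluminium blank up the sloped gutter, over the hump near the top, until it rests against the high end stop; only push it, never lift it off the gutter. Then push the sliding keeper by its upright peg all the way in behind the blank, so that it cannot roll back. Leave the other things on the bench where they are.

Things in the scene. Friction and masses are not known exactly. Their poses are not given: they have to be found in the camera images.
- gutter: Grey-painted steel gutter on a dark wooden stand, sloping 8 degrees. Origin: middle of its floor at the foot of the low stop; y uphill along the floor, x level across (roughly away from the robot), z off the floor. Floor 76 mm wide; side walls 6 mm thick, 10 mm high. Low wooden stop 9 mm high at y -10 to 0. Hump (crest) at y 190; high wooden end stop, 45 mm high, its face at y 230.
- seat (a point): Where the blank's centre lies when it rests in the dip against the high end stop: gutter frame (0, 206, 20) mm. From the hump to that stop the floor dips, 18 degrees from the floor before it. The dip holds the blank only lightly; short of the hump it rolls back down.
- blank_center (a point): Centre of the blank: loose solid smooth aluminium round bar, 48 mm diameter, 70 mm long, about 0.34 kg, lying across the gutter (its axis, this point's x, along the gutter's x) so that it rolls along it. It starts against the low stop, standing well above stop and walls, and can be pushed from its downhill side above them.
- keeper (a joint): Travel of the steel keeper, a flat bar 12 mm wide, 10 mm thick: 0 fully out, 0.056 m fully in (hard limit); starts 0 to 10 mm in. It slides in the gutter's -x direction over the wall, centre line y = 171 mm, just behind the seated blank (5 mm gap). Friction about 2 N; stays where left. Pushed in early, it blocks the blank's way.
- keeper_peg (a point): Centre of the top of the keeper's upright steel peg, 14 mm diameter, 30 mm tall above the bar. Gutter frame: x = 100 mm minus the travel, y = 171, z = 51 mm. The bar's top is at z = 21; the two dark guide strips beside it have tops at z = 20. Strips and the shelf below reach from x = 44 to 118 mm, 25 mm either side of the centre line.
- jar: Bystander: amber glass jar with a steel cap, 58 mm diameter, 75 mm tall, standing on the bench; origin under its middle.
- collar: Bystander: dark steel collar, 52 mm outside, 34 mm bore, 32 mm tall, standing on the bench; origin under its middle.
- screwdriver: Bystander: black-handled screwdriver lying on the bench, 170 mm long along its x, about 30 mm high.
- woodblock: Bystander: pale wood block 60 x 90 x 28 mm lying on the bench; origin under its middle.
There are look-alikes about, which are no part of the job. Leave any blue or red look-alike of the part that bears blank_center alone.

How it is judged:
On the way, in this order (a step that is already met when the one before it is completed fails the run):
1. the blank rests in the dip against the high end stop, with the keeper still out (distance between blank_center and seat below 0.006 m and value of joint keeper below 0.03 m), for 0.2 s.
2. the keeper is fully in behind the blank (value of joint keeper above 0.051 m and distance between blank_center and seat below 0.008 m), for 0.2 s.
At the end, for the whole second after the job is handed in: The blank lies at rest across the gutter in the dip against the high end stop (centre within 8 mm of the seat point, within 0.15 rad of square), and the keeper is in behind it (travel over 51 of 56 mm) (all of step 2 and angle between the x axis of blank_center and the x axis of gutter, either way round below 0.15 rad and angular speed of blank below 0.3 rad/s); the robot touches nothing.
It fails at once if the blank is lifted more than 12 mm off the gutter's floor (z of blank_center in the frame of gutter above 0.036 m).
It fails at once if the blank falls out of the gutter (z of blank_center in the frame of gutter below 0.01 m).
It fails at once if a bystander is moved more than 25 mm (distance of any of jar, collar, screwdriver, woodblock from where it was at the start of the episode above 0.025 m).
It also fails if it takes over 54 s, if anything falls off the work surface, if the arm or the gripper's body presses on something with over 40 N, if the wrist force passes 120 N, or if a joint passes its speed limit or range.

## Working session

There is one attempt and no reset: what is moved stays moved. The work goes in short steps, Python scripts to look and compute and a tool call to move; the robot and the scene stay as the last step left them, time stands still between calls to the robot, and variables do not carry over. Pictures are saved under pics/ and viewed, and the job is handed in when it is done.

Besides the shell and the picture viewer there is one more tool, called after "Call:" by a JSON object that holds its "api" and its "payload". drive_tool: Moves the arm, as the interface text tells. Its arguments: {"type":"object","properties":{"deltas":{"type":"array","items":{"type":"object","properties":{"slide":{"type":"array","items":{"type":"number"}},"delta_rot":{"type":"array","items":{"type":"number"}},"hand":{"type":"number"}}}}},"required":["deltas"]}

```bash
mkdir -p pics; python3 - <<'E'
from bench import ctrl
import cv2,pickle
o=ctrl.get_obs();print(o)
for n in("side","top"):
    c=ctrl.camera(n);cv2.imwrite(f"pics/{n}0.png",cv2.resize(c["frame"][:,:,::-1],(800,600),interpolation=cv2.INTER_CUBIC));pickle.dump(c,open(f"{n}0.pkl","wb"));print(c["mtx"],c["R"],c["t"])
E
```

```text
{'time_s': 0.0, 'q': array([-1.46730604e+00,  1.81542270e-01,  1.60802038e+00,  7.27730283e-06,
        1.35377696e+00, -2.06285600e-01]), 'dq': array([-0.00118967, -0.00132612,  0.00074002, -0.00169648,  0.00174488,
       -0.00142372]), 'joint_efforts': array([-1.59806506e-03, -4.44873512e+01, -3.51339304e+01, -1.64159628e-04,
        9.08099755e-03, -3.45311457e-05]), 'eef_pos': array([ 0.17525457, -0.54706234,  0.23037747]), 'eef_rot': array([-8.72143025e-04,  9.88028568e-01,  1.54268552e-01,  4.84229338e-05]), 'wrist_force': array([0.88713039, 0.4333909 , 0.41626621]), 'torque': array([-0.05777042, -0.02985114, -0.01935358]), 'opening': 0.9986217962815713}
[[423.54423586   0.         253.4552465 ]
 [  0.         423.54423586 191.40498828]
 [  0.           0.           1.        ]] [[-0.75013025 -0.66127847 -0.00392418]
 [-0.36877372  0.42323451 -0.82757386]
 [ 0.54891763 -0.61934105 -0.56134313]] [0.45811901 0.25974026 0.66712716]
[[348.43717098   0.         253.55788042]
 [  0.         348.43717098 195.53325228]
 [  0.           0.           1.        ]] [[ 0.01068131 -0.99977366  0.01839937]
 [-0.99823499 -0.01173626 -0.05821654]
 [ 0.0584193  -0.01774506 -0.99813441]] [0.03713443 0.54360067 0.91644255]
```

View pics/side0.png

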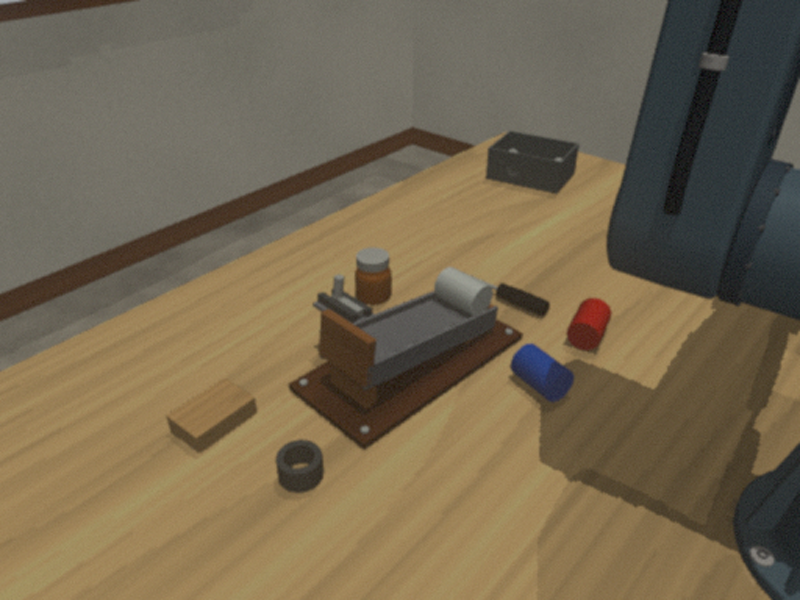

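View pics/top0.png

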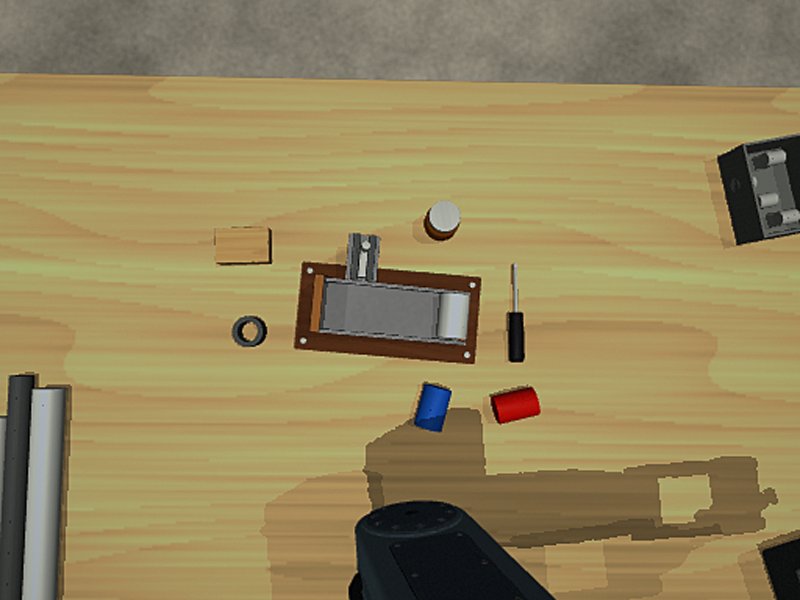

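```bash
python3 - <<'E'
import pickle,cv2
for n,(x0,y0,x1,y1),s in(("side",(175,155,340,290),4.8),("top",(185,140,315,237),6)):
    f=pickle.load(open(f"{n}0.pkl","rb"))["frame"][y0:y1,x0:x1,::-1]
    cv2.imwrite(f"pics/{n}0z.png",cv2.resize(f,None,fx=s,fy=s,interpolation=cv2.INTER_CUBIC))
E
```

```text
(no output)
```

View pics/side0z.png

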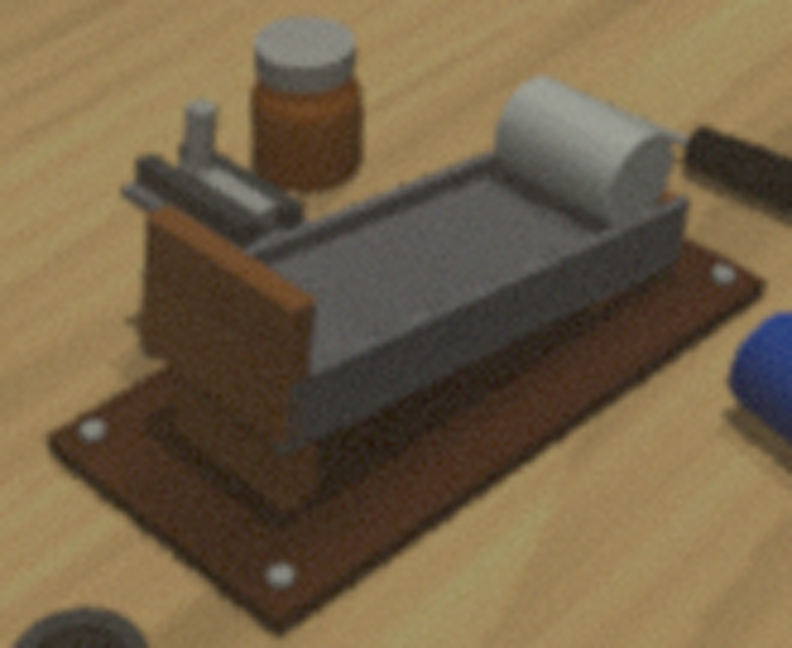

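View pics/top0z.png

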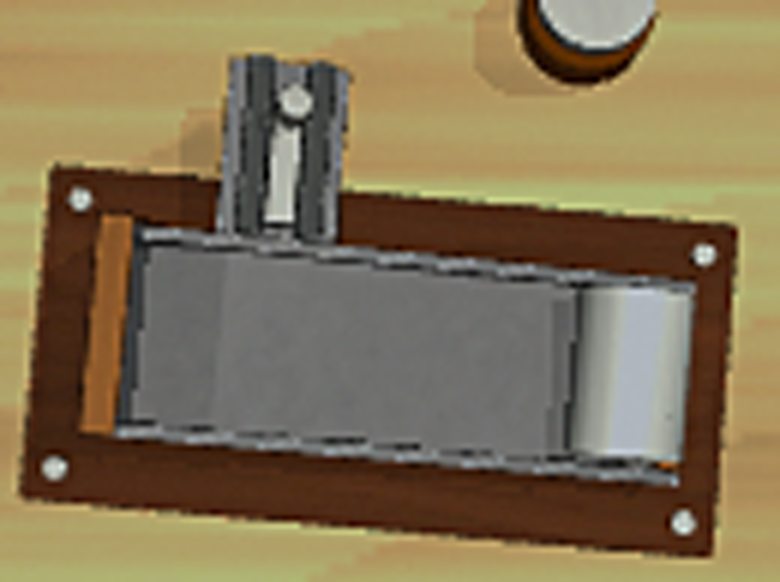

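```bash
cat > h.py <<'E'
import pickle,cv2,numpy as np
from scipy.optimize import least_squares
from scipy.spatial.transform import Rotation as Ro
C={n:pickle.load(open(f"{n}0.pkl","rb")) for n in("side","top")}
P={n:c["mtx"]@np.c_[c["R"],c["t"]] for n,c in C.items()}
def proj(n,X):
    v=P[n]@np.append(X,1);return v[:2]/v[2]
def px(n,u,v):
    s,o=((4.8,(175,155)) if n=="side" else (6,(185,140)))
    return np.array([(u+.5)/s-.5+o[0],(v+.5)/s-.5+o[1]])
def tri(a,b):
    X=cv2.triangulatePoints(P["side"],P["top"],a,b)[:,0];X=X[:3]/X[3]
    return X,np.linalg.norm(proj("side",X)-a)+np.linalg.norm(proj("top",X)-b)
E
python3 - <<'E'
from h import *
F={"stop+":((167,207),(132,217)),"stop-":((313,300),(112,432)),"peg":((201,105),(296,101)),"wall-":((686,201),(678,484)),
"s1":((92,430),(80,199)),"s2":((281,574),(54,467)),"s3":((723,272),(684,522))}
for k,(a,b) in F.items():
    print(k,*tri(px("side",*a),px("top",*b)))
def fr(p):
    o,yaw,tr,w=p[:3],p[3],p[4],p[5]
    return o,(Ro.from_euler("z",yaw)*Ro.from_euler("x",8,degrees=True)).as_matrix()
def pts(p):
    tr,w=p[4],p[5]
    return [("side",(w,.23,.045),(167,207)),("top",(w,.23,.045),(132,217)),("side",(-w,.23,.045),(313,300)),("top",(-w,.23,.045),(112,432)),
    ("side",(.1-tr,.171,.051),(201,105)),("top",(.1-tr,.171,.051),(296,101)),("side",(-.035,.024,.024),(640,178)),("top",(0,.024,.024),(632,373))]
def f(p):
    o,R=fr(p)
    return np.concatenate([proj(n,o+R@np.array(X))-px(n,*u) for n,X,u in pts(p)])
r=least_squares(f,[.55,-.1,.08,-.1,.005,.044],loss="soft_l1");print(r.x,f(r.x).round(2))
print(fr(r.x)[1])
np.save("fit.npy",r.x)
E
```

```text
stop+ [0.58374225 0.15806554 0.11961408] 0.9191819512826424
stop- [0.49814172 0.16399681 0.11909861] 0.47591749998516214
peg [0.63071457 0.09341681 0.11838369] 0.4128621098138882
wall- [ 0.47983271 -0.06918293  0.05099631] 0.8508645055420484
s1 [0.60319448 0.19357627 0.01282844] 0.3597315694778533
s2 [0.48317005 0.20240751 0.0132169 ] 0.12966603331831383
s3 [ 0.46183475 -0.07782107  0.01379583] 0.22257117823944605
[ 0.52339982 -0.06083714  0.04394948 -0.07750291  0.00496529  0.04289126] [ 1.06 -0.56  0.21 -0.23  0.6  -0.69  0.05 -0.05  0.14  0.1  -0.21 -0.17
 -1.43  1.66 -2.78  0.09]
[[ 9.96998153e-01  7.66718422e-02 -1.07755247e-02]
 [-7.74253403e-02  9.87295435e-01 -1.38755325e-01]
 [-8.67361738e-19  1.39173101e-01  9.90268069e-01]]
```

```bash
cat >> h.py <<'E'
def fr(p):
    return p[:3],(Ro.from_euler("z",p[3])*Ro.from_euler("x",8,degrees=True)).as_matrix()
def pts(p):
    tr,w=p[4],p[5]
    return [("side",(w,.23,.045),(167,207)),("top",(w,.23,.045),(132,217)),("side",(-w,.23,.045),(313,300)),("top",(-w,.23,.045),(112,432)),
    ("side",(.1-tr,.171,.051),(201,105)),("top",(.1-tr,.171,.051),(296,101)),("side",(-.035,.0187,.024),(640,178)),("top",(0,.0187,.024),(632,373))]
def f(p):
    o,R=fr(p)
    return np.concatenate([proj(n,o+R@np.array(X))-px(n,*u) for n,X,u in pts(p)]+[[(p[3]+.0745)*200]])
E
python3 - <<'E'
from h import *
r=least_squares(f,[.55,-.1,.08,-.1,.005,.044],loss="soft_l1");print(r.x,f(r.x).round(2))
np.save("fit.npy",r.x)
o,R=fr(r.x)
print(R)
for X in [(0,.0187,.024),(0,0,.024),(0,.171,.05),(0,.206,.02),(.095,.171,.051),(-.044,-.01,.01)]: print(X,(o+R@np.array(X)).round(4))
E
```

```text
[ 0.52430485 -0.0606776   0.04373334 -0.07458465  0.00544902  0.04293635] [ 0.83 -0.45  0.08 -0.36  0.49 -0.62  0.03 -0.14 -0.02  0.29 -0.42 -0.14
 -0.25  0.94 -0.81 -0.05 -0.02]
[[ 0.99721985  0.07379034 -0.01037056]
 [-0.07451552  0.98751498 -0.13878618]
 [ 0.          0.1391731   0.99026807]]
(0, 0.0187, 0.024) [ 0.5254 -0.0455  0.0701]
(0, 0, 0.024) [ 0.5241 -0.064   0.0675]
(0, 0.171, 0.05) [0.5364 0.1012 0.117 ]
(0, 0.206, 0.02) [0.5393 0.14   0.0922]
(0.095, 0.171, 0.051) [0.6311 0.094  0.118 ]
(-0.044, -0.01, 0.01) [ 0.4796 -0.0687  0.0522]
```

Call:
{"api": "drive_tool", "payload": {"deltas": [{"slide":[0,0,0],"delta_rot":[0,0,-0.054],"hand":0.4},{"slide":[0,0,0],"delta_rot":[0,0,-0.054],"hand":0.4},{"slide":[0,0,0],"delta_rot":[0,0,-0.054],"hand":0.4},{"slide":[0,0,0],"delta_rot":[0,0,-0.054],"hand":0.4},{"slide":[0,0,0],"delta_rot":[0,0,-0.054],"hand":0.4}]}}

```text
time_s: 0.72
eef_pos: [0.1753, -0.5473, 0.2307]
eef_rot: [-0.0, 0.835, 0.55, 0.0]
wrist_force: [-0.5, 0.9, 0.4]
opening: 0.401
```

Call:
{"api": "drive_tool", "payload": {"deltas": [{"slide":[0,0,0],"delta_rot":[0,0,-0.054],"hand":0.4},{"slide":[0,0,0],"delta_rot":[0,0,-0.054],"hand":0.4},{"slide":[0,0,0],"delta_rot":[0,0,0],"hand":0.4},{"slide":[0,0,0],"delta_rot":[0,0,0],"hand":0.4},{"slide":[0,0,0],"delta_rot":[0,0,0],"hand":0.4}]}}

```text
time_s: 1.35
eef_pos: [0.1753, -0.5476, 0.2312]
eef_rot: [-0.0, 0.733, 0.68, 0.0]
wrist_force: [0.4, -0.7, 0.3]
opening: 0.401
```

```bash
cat >> h.py <<'E'
def go(G):
    """G: target in gutter frame (mm). prints total slide in tool axes, full-scale units (50mm)"""
    from bench import ctrl
    o,R=fr(np.load("fit.npy"));s=ctrl.get_obs()
    q=s["eef_rot"];T=Ro.from_quat([q[1],q[2],q[3],q[0]]).as_matrix()
    W=o+R@(np.array(G)/1000);d=W-s["eef_pos"]
    print("t",round(s["time_s"],2),"tcp",s["eef_pos"].round(4),"gut mm",(1000*R.T@(s["eef_pos"]-o)).round(1),"F",s["wrist_force"].round(1),"op",round(s["opening"],2))
    print("target W",W.round(4),"slide units",(T.T@d/.05).round(3),"toolx",T[:,0].round(3),"z",T[:,2].round(3),"yaw err deg",np.degrees(np.arctan2(T[1,0],T[0,0])-np.arctan2(R[1,1],R[0,1])).round(2))
E
python3 -c "
from h import *
go((0,-45,150));go((0,-45,14))"
```

```text
t 1.35 tcp [ 0.1753 -0.5476  0.2312] gut mm [-311.7 -480.5  256.8] F [ 0.4 -0.7  0.3] op 0.4
target W [ 0.5194 -0.1259  0.186 ] slide units [8.927 6.228 0.905] toolx [0.075 0.997 0.   ] z [-0.  0. -1.] yaw err deg -0.04
t 1.35 tcp [ 0.1753 -0.5476  0.2312] gut mm [-311.7 -480.5  256.8] F [ 0.4 -0.7  0.3] op 0.4
target W [ 0.5208 -0.1071  0.0513] slide units [9.305 6.228 3.599] toolx [0.075 0.997 0.   ] z [-0.  0. -1.] yaw err deg -0.04
```

Call:
{"api": "drive_tool", "payload": {"deltas": [{"slide":[0.595,0.415,0],"delta_rot":[0,0,0],"hand":0.4},{"slide":[0.595,0.415,0],"delta_rot":[0,0,0],"hand":0.4},{"slide":[0.595,0.415,0],"delta_rot":[0,0,0],"hand":0.4},{"slide":[0.595,0.415,0],"delta_rot":[0,0,0],"hand":0.4},{"slide":[0.595,0.415,0],"delta_rot":[0,0,0],"hand":0.4}]}}

```text
time_s: 1.98
eef_pos: [0.2904, -0.406, 0.2314]
eef_rot: [0.0, 0.733, 0.68, -0.0]
wrist_force: [0.1, -0.2, 0.4]
opening: 0.401
```

Call:
{"api": "drive_tool", "payload": {"deltas": [{"slide":[0.595,0.415,0],"delta_rot":[0,0,0],"hand":0.4},{"slide":[0.595,0.415,0],"delta_rot":[0,0,0],"hand":0.4},{"slide":[0.595,0.415,0],"delta_rot":[0,0,0],"hand":0.4},{"slide":[0.595,0.415,0],"delta_rot":[0,0,0],"hand":0.4},{"slide":[0.595,0.415,0],"delta_rot":[0,0,0],"hand":0.4}]}}

```text
time_s: 2.6
eef_pos: [0.4048, -0.2652, 0.2315]
eef_rot: [0.0, 0.733, 0.68, 0.0]
wrist_force: [0.2, -0.4, -0.3]
opening: 0.397
```

Call:
{"api": "drive_tool", "payload": {"deltas": [{"slide":[0.595,0.415,0.1],"delta_rot":[0,0,0],"hand":0.4},{"slide":[0.595,0.415,0.2],"delta_rot":[0,0,0],"hand":0.4},{"slide":[0.595,0.415,0.2],"delta_rot":[0,0,0],"hand":0.4},{"slide":[0.595,0.415,0.2],"delta_rot":[0,0,0],"hand":0.4},{"slide":[0.595,0.415,0.2],"delta_rot":[0,0,0],"hand":0.4}]}}

```text
time_s: 3.22
eef_pos: [0.5193, -0.1245, 0.1861]
eef_rot: [0.0, 0.733, 0.68, 0.0]
wrist_force: [0.8, -0.2, 0.0]
opening: 0.402
```

```bash
python3 -c "
from h import *
go((0,-42,14))
from bench import ctrl
for n in('side','top'):
    cv2.imwrite(f'pics/{n}1.png',cv2.resize(ctrl.camera(n)['frame'][:,:,::-1],(768,576)))"
```

```text
t 3.23 tcp [ 0.5193 -0.1245  0.1861] gut mm [ -0.3 -43.6 149.9] F [ 0.8 -0.2  0. ] op 0.4
target W [ 0.5211 -0.1041  0.0518] slide units [0.41  0.005 2.687] toolx [ 0.075  0.997 -0.   ] z [ 0. -0. -1.] yaw err deg -0.01
```

View pics/side1.png

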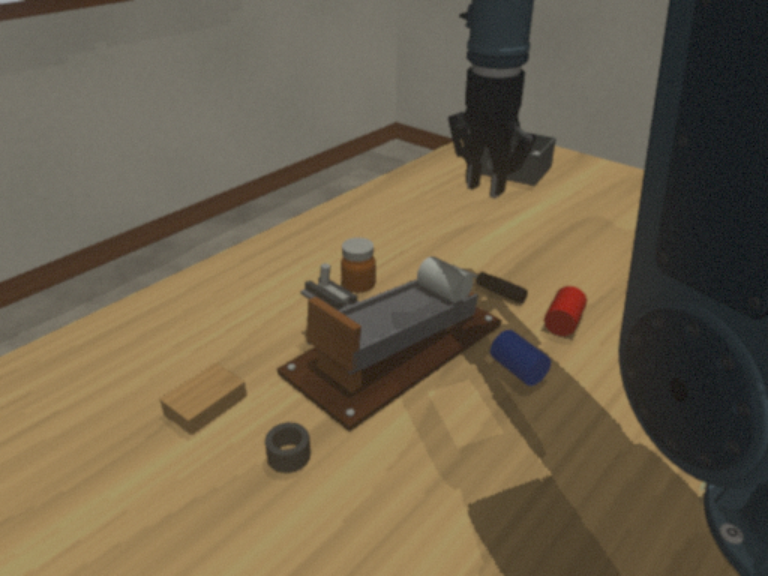

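Call:
{"api": "drive_tool", "payload": {"deltas": [{"slide":[0.4,0,0.5],"delta_rot":[0,0,0],"hand":0.4},{"slide":[0,0,0.6],"delta_rot":[0,0,0],"hand":0.4},{"slide":[0,0,0.6],"delta_rot":[0,0,0],"hand":0.4},{"slide":[0,0,0.6],"delta_rot":[0,0,0],"hand":0.4},{"slide":[0,0,0.37],"delta_rot":[0,0,0],"hand":0.4}]}}

```text
time_s: 3.95
eef_pos: [0.5191, -0.1058, 0.0516]
eef_rot: [-0.001, 0.733, 0.68, -0.0]
wrist_force: [0.2, -0.0, 0.3]
opening: 0.402
```

```bash
python3 -c "
from h import *
go((0,-16,14));go((0,171,14))
from bench import ctrl
f=ctrl.camera('side')['frame'][:,:,::-1]
cv2.imwrite('pics/side2.png',cv2.resize(f[130:290,180:380],(800,640))[:600])"
```

```text
t 3.95 tcp [ 0.5191 -0.1058  0.0516] gut mm [ -1.8 -43.8  14.1] F [ 0.2 -0.   0.3] op 0.4
target W [ 0.523  -0.0784  0.0554] slide units [ 0.551  0.036 -0.076] toolx [0.075 0.997 0.   ] z [-0.001  0.    -1.   ] yaw err deg -0.0
t 3.95 tcp [ 0.5191 -0.1058  0.0516] gut mm [ -1.8 -43.8  14.1] F [ 0.2 -0.   0.3] op 0.4
target W [0.5368 0.1062 0.0814] slide units [ 4.255  0.035 -0.595] toolx [0.075 0.997 0.   ] z [-0.001  0.    -1.   ] yaw err deg -0.0
```

View pics/side2.png

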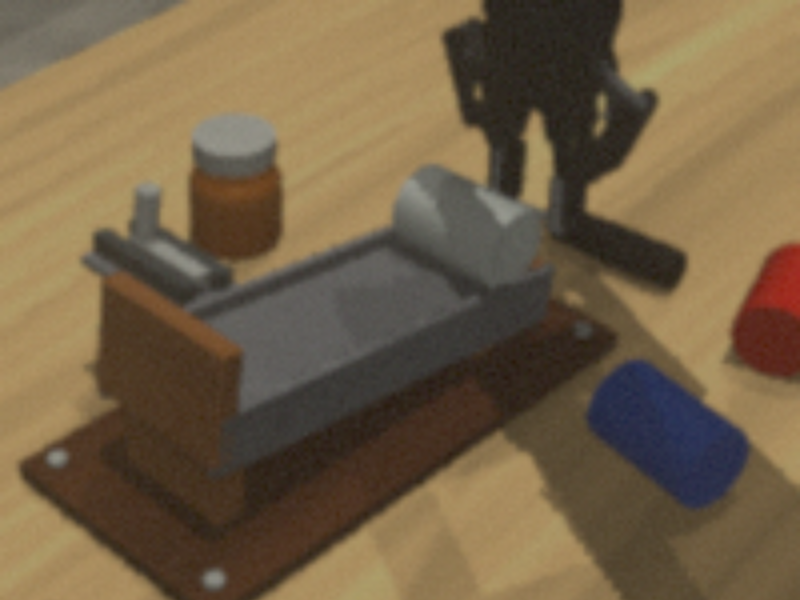

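Call:
{"api": "drive_tool", "payload": {"deltas": [{"slide":[0.15,0.036,-0.021],"delta_rot":[0,0,0],"hand":0.4},{"slide":[0.15,0,-0.021],"delta_rot":[0,0,0],"hand":0.4},{"slide":[0.15,0,-0.021],"delta_rot":[0,0,0],"hand":0.4},{"slide":[0.1,0,-0.014],"delta_rot":[0,0,0],"hand":0.4},{"slide":[0.1,0,-0.014],"delta_rot":[0,0,0],"hand":0.4}]}}

```text
time_s: 4.62
eef_pos: [0.5247, -0.0732, 0.058]
eef_rot: [0.001, 0.732, 0.681, 0.0]
wrist_force: [0.6, -2.8, 0.3]
opening: 0.396
```

Call:
{"api": "drive_tool", "payload": {"deltas": [{"slide":[0.1,0,-0.014],"delta_rot":[0,0,0],"hand":0.4},{"slide":[0.12,0,-0.017],"delta_rot":[0,0,0],"hand":0.4},{"slide":[0.12,0,-0.017],"delta_rot":[0,0,0],"hand":0.4},{"slide":[0.12,0,-0.017],"delta_rot":[0,0,0],"hand":0.4},{"slide":[0.12,0,-0.017],"delta_rot":[0,0,0],"hand":0.4}]}}

```text
time_s: 5.25
eef_pos: [0.5262, -0.0439, 0.0614]
eef_rot: [-0.0, 0.733, 0.681, -0.0]
wrist_force: [-0.2, -1.6, 1.8]
opening: 0.398
```

```bash
python3 -c "
from h import *
go((0,120,14));go((0,171,14))
from bench import ctrl
f=ctrl.camera('side')['frame'][:,:,::-1]
cv2.imwrite('pics/side3.png',cv2.resize(f[130:290,180:380],(800,640))[:600])"
```

```text
t 5.25 tcp [ 0.5262 -0.0439  0.0614] gut mm [ 0.7 19.2 15.2] F [-0.2 -1.6  1.8] op 0.4
target W [0.533  0.0559 0.0743] slide units [ 2.    -0.011 -0.257] toolx [0.073 0.997 0.   ] z [-0.  0. -1.] yaw err deg 0.06
t 5.25 tcp [ 0.5262 -0.0439  0.0614] gut mm [ 0.7 19.2 15.2] F [-0.2 -1.6  1.8] op 0.4
target W [0.5368 0.1062 0.0814] slide units [ 3.01  -0.01  -0.399] toolx [0.073 0.997 0.   ] z [-0.  0. -1.] yaw err deg 0.06
```

View pics/side3.png

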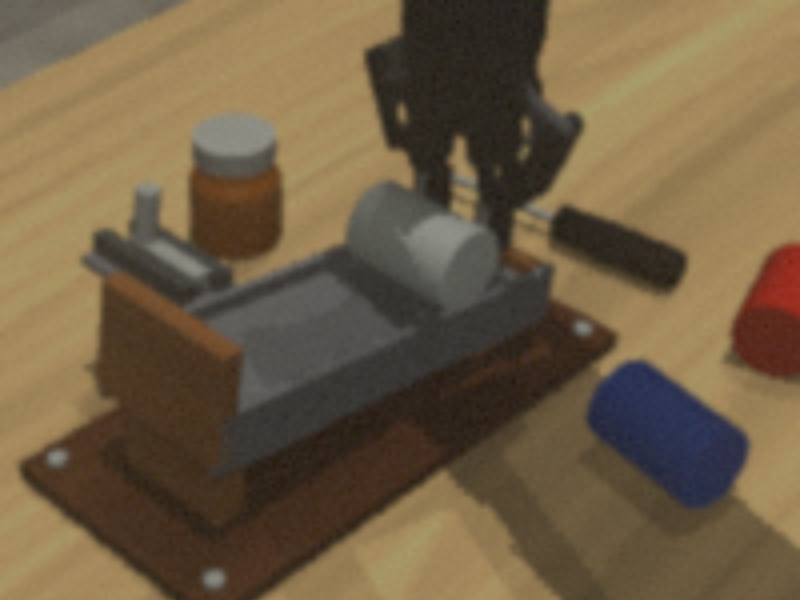

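Call:
{"api": "drive_tool", "payload": {"deltas": [{"slide":[0.13,0,-0.017],"delta_rot":[0,0,0],"hand":0.4},{"slide":[0.13,0,-0.017],"delta_rot":[0,0,0],"hand":0.4},{"slide":[0.13,0,-0.017],"delta_rot":[0,0,0],"hand":0.4},{"slide":[0.13,0,-0.017],"delta_rot":[0,0,0],"hand":0.4},{"slide":[0.13,0,-0.017],"delta_rot":[0,0,0],"hand":0.4}]}}

```text
time_s: 5.92
eef_pos: [0.5287, -0.0114, 0.0658]
eef_rot: [0.0, 0.733, 0.681, 0.0]
wrist_force: [-0.1, -0.7, 1.2]
opening: 0.403
```

Call:
{"api": "drive_tool", "payload": {"deltas": [{"slide":[0.13,0,-0.017],"delta_rot":[0,0,0],"hand":0.4},{"slide":[0.13,0,-0.017],"delta_rot":[0,0,0],"hand":0.4},{"slide":[0.13,0,-0.017],"delta_rot":[0,0,0],"hand":0.4},{"slide":[0.13,0,-0.017],"delta_rot":[0,0,0],"hand":0.4},{"slide":[0.13,0,-0.017],"delta_rot":[0,0,0],"hand":0.4}]}}

```text
time_s: 6.55
eef_pos: [0.531, 0.021, 0.07]
eef_rot: [-0.0, 0.733, 0.681, -0.0]
wrist_force: [-1.2, -2.0, 1.5]
opening: 0.4
```

Call:
{"api": "drive_tool", "payload": {"deltas": [{"slide":[0.13,0,-0.017],"delta_rot":[0,0,0],"hand":0.4},{"slide":[0.13,0,-0.017],"delta_rot":[0,0,0],"hand":0.4},{"slide":[0.13,0,-0.017],"delta_rot":[0,0,0],"hand":0.4},{"slide":[0.13,0,-0.017],"delta_rot":[0,0,0],"hand":0.4},{"slide":[0.13,0,-0.017],"delta_rot":[0,0,0],"hand":0.4}]}}

```text
time_s: 7.18
eef_pos: [0.5335, 0.0534, 0.0743]
eef_rot: [-0.0, 0.733, 0.681, 0.0]
wrist_force: [-0.5, -2.1, 0.5]
opening: 0.402
```

```bash
python3 -c "
from h import *
go((0,171,13))
from bench import ctrl
f=ctrl.camera('side')['frame'][:,:,::-1]
cv2.imwrite('pics/side4.png',cv2.resize(f[130:290,180:380],(800,640))[:600])"
```

```text
t 7.17 tcp [0.5335 0.0534 0.0743] gut mm [  0.6 117.5  14.3] F [-0.5 -2.1  0.5] op 0.4
target W [0.5368 0.1064 0.0804] slide units [ 1.062 -0.012 -0.123] toolx [0.073 0.997 0.   ] z [-0.  0. -1.] yaw err deg 0.06
```

View pics/side4.png

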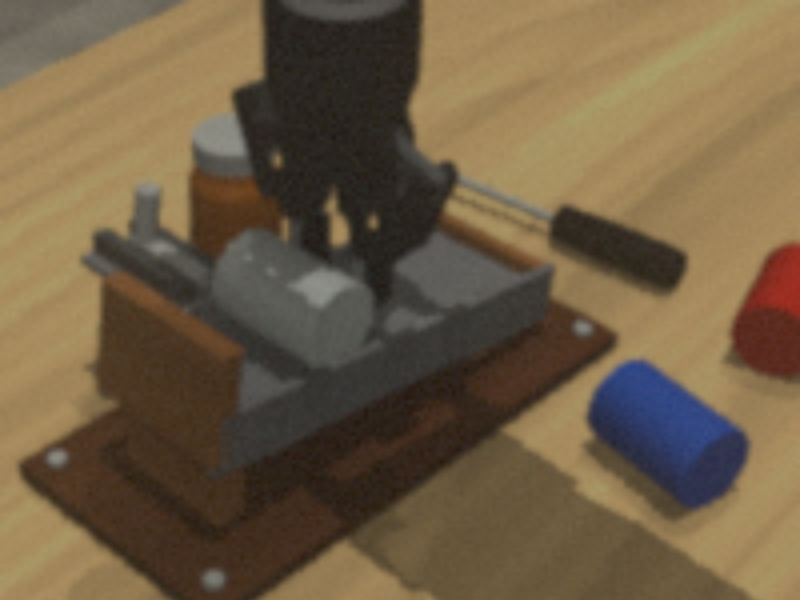

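Call:
{"api": "drive_tool", "payload": {"deltas": [{"slide":[0.08,0,-0.01],"delta_rot":[0,0,0],"hand":0.4},{"slide":[0.08,0,-0.01],"delta_rot":[0,0,0],"hand":0.4},{"slide":[0.08,0,-0.01],"delta_rot":[0,0,0],"hand":0.4},{"slide":[0.08,0,-0.01],"delta_rot":[0,0,0],"hand":0.4},{"slide":[0.08,0,-0.01],"delta_rot":[0,0,0],"hand":0.4}]}}

```text
time_s: 7.85
eef_pos: [0.5349, 0.0731, 0.0767]
eef_rot: [0.0, 0.733, 0.681, -0.0]
wrist_force: [-0.3, -1.8, 0.8]
opening: 0.401
```

Call:
{"api": "drive_tool", "payload": {"deltas": [{"slide":[0.07,0,-0.008],"delta_rot":[0,0,0],"hand":0.4},{"slide":[0.06,0,-0.008],"delta_rot":[0,0,0],"hand":0.4},{"slide":[0.06,0,-0.008],"delta_rot":[0,0,0],"hand":0.4},{"slide":[0.06,0,-0.008],"delta_rot":[0,0,0],"hand":0.4},{"slide":[0.06,0,-0.008],"delta_rot":[0,0,0],"hand":0.4}]}}

```text
time_s: 8.48
eef_pos: [0.536, 0.0885, 0.0787]
eef_rot: [-0.0, 0.733, 0.681, 0.0]
wrist_force: [0.6, -0.8, 1.9]
opening: 0.398
```

Call:
{"api": "drive_tool", "payload": {"deltas": [{"slide":[0.04,0,-0.005],"delta_rot":[0,0,0],"hand":0.4},{"slide":[0.04,0,-0.005],"delta_rot":[0,0,0],"hand":0.4},{"slide":[0.04,0,-0.005],"delta_rot":[0,0,0],"hand":0.4},{"slide":[0.0,0,0],"delta_rot":[0,0,0],"hand":0.4},{"slide":[0,0,0],"delta_rot":[0,0,0],"hand":0.4}]}}

```text
time_s: 9.1
eef_pos: [0.5364, 0.0944, 0.0794]
eef_rot: [-0.0, 0.733, 0.681, -0.0]
wrist_force: [-0.6, 0.6, -0.6]
opening: 0.399
```

```bash
python3 -c "
from h import *
go((0,171,13))
from bench import ctrl
f=ctrl.camera('side')['frame'][:,:,::-1]
cv2.imwrite('pics/side5.png',cv2.resize(f[130:290,180:380],(800,640))[:600])"
```

```text
t 9.1 tcp [0.5364 0.0944 0.0794] gut mm [  0.5 159.   13.7] F [-0.6  0.6 -0.6] op 0.4
target W [0.5368 0.1064 0.0804] slide units [ 0.24 -0.01 -0.02] toolx [0.073 0.997 0.   ] z [-0.  0. -1.] yaw err deg 0.07
```

View pics/side5.png

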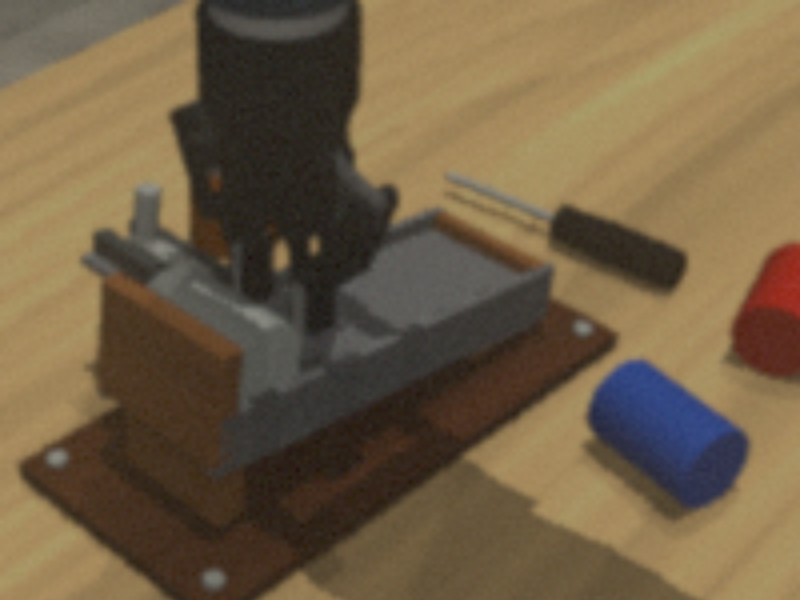

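Call:
{"api": "drive_tool", "payload": {"deltas": [{"slide":[-0.1,0,-0.05],"delta_rot":[0,0,0],"hand":0.4},{"slide":[-0.1,0,-0.3],"delta_rot":[0,0,0],"hand":0.4},{"slide":[0,0,-0.6],"delta_rot":[0,0,0],"hand":0.2},{"slide":[0,0,-0.6],"delta_rot":[0,0,0],"hand":0},{"slide":[0,0,-0.6],"delta_rot":[0,0,0],"hand":0}]}}

```text
time_s: 9.78
eef_pos: [0.536, 0.0839, 0.1892]
eef_rot: [0.0, 0.733, 0.681, 0.0]
wrist_force: [0.1, -1.1, -0.2]
opening: 0.004
```

```bash
python3 -c "
from h import *
go((140,171,110));go((140,171,30))
from bench import ctrl
for n,(x0,y0,x1,y1) in (('side',(180,130,380,280)),('top',(185,130,325,235))):
  f=ctrl.camera(n)['frame'][:,:,::-1]
  cv2.imwrite(f'pics/{n}6.png',cv2.resize(f[y0:y1,x0:x1],(800,600)))"
```

```text
t 9.78 tcp [0.536  0.0839 0.1892] gut mm [  0.8 163.9 123.8] F [ 0.1 -1.1 -0.2] op 0.0
target W [0.6754 0.0825 0.1765] slide units [0.177 2.783 0.258] toolx [ 0.074  0.997 -0.   ] z [ 0.001 -0.    -1.   ] yaw err deg 0.04
t 9.78 tcp [0.536  0.0839 0.1892] gut mm [  0.8 163.9 123.8] F [ 0.1 -1.1 -0.2] op 0.0
target W [0.6762 0.0936 0.0972] slide units [0.4   2.781 1.842] toolx [ 0.074  0.997 -0.   ] z [ 0.001 -0.    -1.   ] yaw err deg 0.04
```

View pics/side6.png

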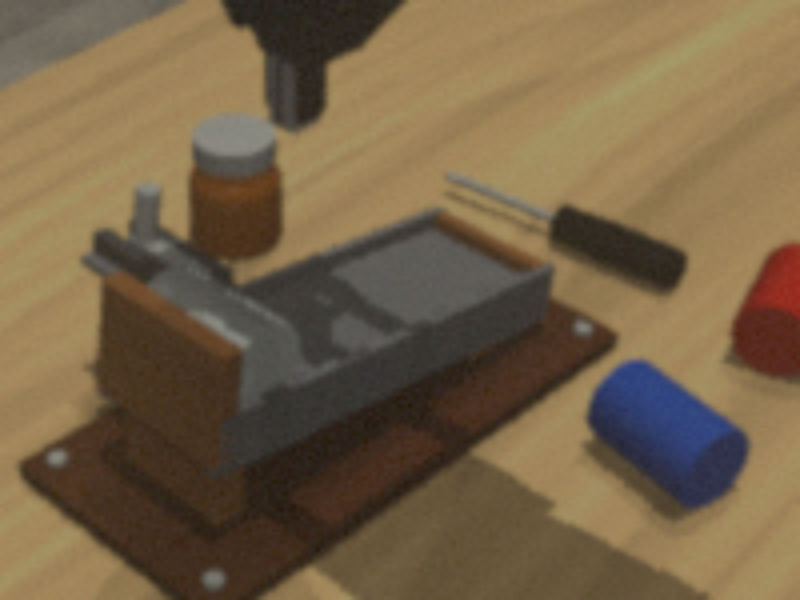

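View pics/top6.png

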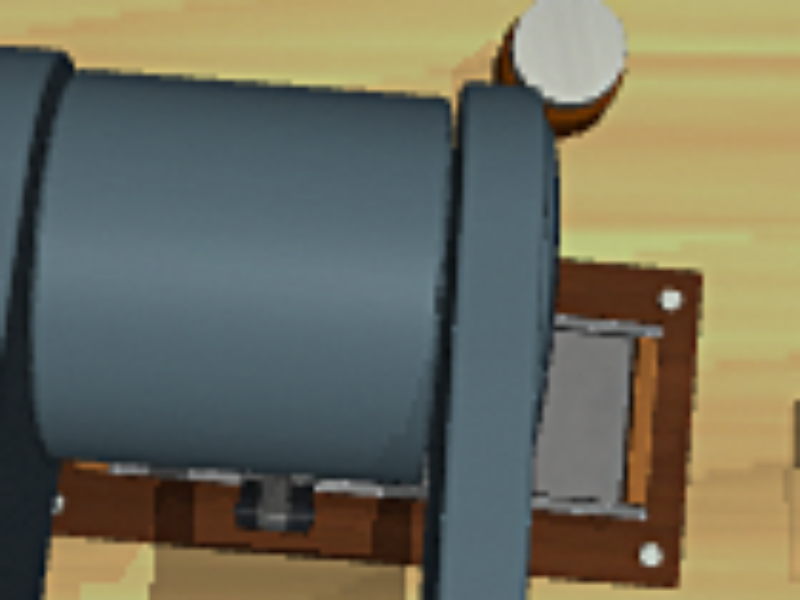

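Call:
{"api": "drive_tool", "payload": {"deltas": [{"slide":[0.08,0.56,0],"delta_rot":[0,0,0],"hand":0},{"slide":[0.08,0.56,0],"delta_rot":[0,0,0],"hand":0},{"slide":[0.08,0.56,0],"delta_rot":[0,0,0],"hand":0},{"slide":[0.08,0.56,0.1],"delta_rot":[0,0,0],"hand":0},{"slide":[0.08,0.54,0.15],"delta_rot":[0,0,0],"hand":0}]}}

```text
time_s: 10.5
eef_pos: [0.6766, 0.0938, 0.1741]
eef_rot: [0.0, 0.733, 0.681, -0.0]
wrist_force: [-0.2, -0.3, -0.5]
opening: -0.003
```

Call:
{"api": "drive_tool", "payload": {"deltas": [{"slide":[0,0,0.4],"delta_rot":[0,0,0],"hand":0},{"slide":[0,0,0.4],"delta_rot":[0,0,0],"hand":0},{"slide":[0,0,0.4],"delta_rot":[0,0,0],"hand":0},{"slide":[0,0,0.32],"delta_rot":[0,0,0],"hand":0},{"slide":[0,0,0],"delta_rot":[0,0,0],"hand":0}]}}

```text
time_s: 11.12
eef_pos: [0.6743, 0.0941, 0.0964]
eef_rot: [-0.001, 0.733, 0.681, -0.001]
wrist_force: [-1.0, -1.4, 0.0]
opening: -0.001
```

```bash
python3 -c "
from h import *
go((140,171,30));go((44+7+14,171,30))
from bench import ctrl
for n,(x0,y0,x1,y1) in (('side',(180,130,380,280)),('top',(185,130,325,235))):
  f=ctrl.camera(n)['frame'][:,:,::-1]
  cv2.imwrite(f'pics/{n}7.png',cv2.resize(f[y0:y1,x0:x1],(800,600)))"
```

```text
t 11.12 tcp [0.6743 0.0941 0.0964] gut mm [138.  171.3  29.1] F [-1.  -1.4  0. ] op -0.0
target W [0.6762 0.0936 0.0972] slide units [-0.008  0.039 -0.018] toolx [ 0.073  0.997 -0.   ] z [-0.003  0.    -1.   ] yaw err deg 0.06
t 11.12 tcp [0.6743 0.0941 0.0964] gut mm [138.  171.3  29.1] F [-1.  -1.4  0. ] op -0.0
target W [0.6014 0.0992 0.0972] slide units [-0.006 -1.461 -0.012] toolx [ 0.073  0.997 -0.   ] z [-0.003  0.    -1.   ] yaw err deg 0.06
```

View pics/side7.png

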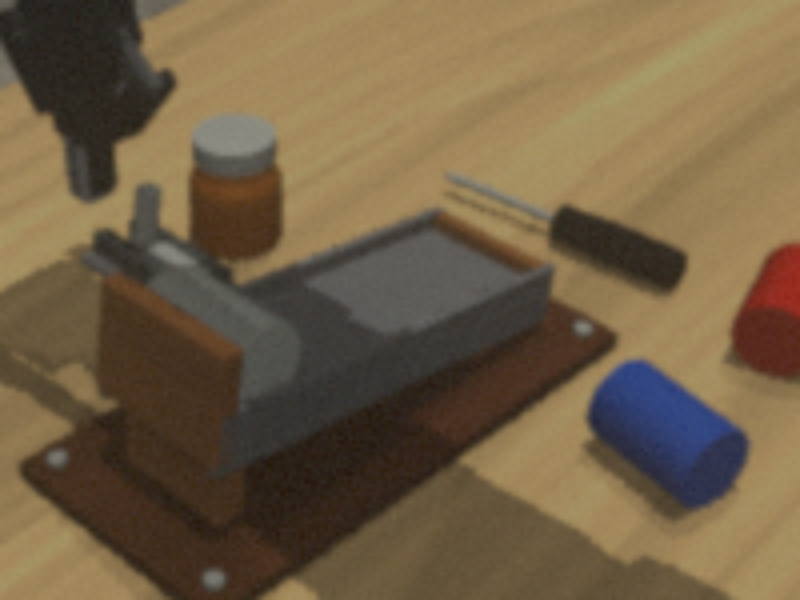

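View pics/top7.png

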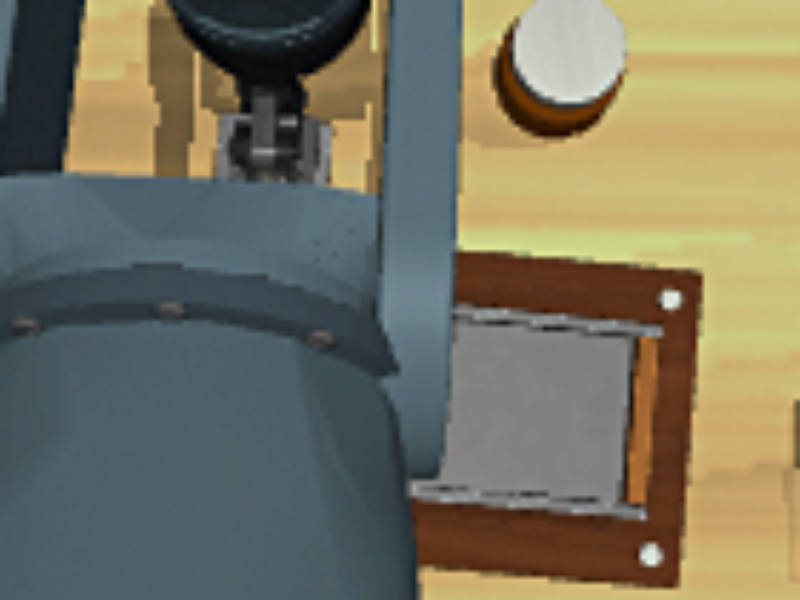

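Call:
{"api": "drive_tool", "payload": {"deltas": [{"slide":[0,-0.15,0],"delta_rot":[0,0,0],"hand":0},{"slide":[0,-0.15,0],"delta_rot":[0,0,0],"hand":0},{"slide":[0,-0.12,0],"delta_rot":[0,0,0],"hand":0},{"slide":[0,-0.1,0],"delta_rot":[0,0,0],"hand":0},{"slide":[0,-0.1,0],"delta_rot":[0,0,0],"hand":0}]}}

```text
time_s: 11.85
eef_pos: [0.6451, 0.0964, 0.0988]
eef_rot: [0.0, 0.733, 0.681, 0.001]
wrist_force: [2.6, -0.5, -0.4]
opening: 0.003
```

Call:
{"api": "drive_tool", "payload": {"deltas": [{"slide":[0,-0.12,0],"delta_rot":[0,0,0],"hand":0},{"slide":[0,-0.12,0],"delta_rot":[0,0,0],"hand":0},{"slide":[0,-0.12,0],"delta_rot":[0,0,0],"hand":0},{"slide":[0,-0.12,0],"delta_rot":[0,0,0],"hand":0},{"slide":[0,-0.1,0],"delta_rot":[0,0,0],"hand":0}]}}

```text
time_s: 12.48
eef_pos: [0.6157, 0.0985, 0.0986]
eef_rot: [0.0, 0.733, 0.681, 0.0]
wrist_force: [2.7, 1.0, 1.3]
opening: 0.0
```

```bash
python3 -c "
from h import *
go((65,171,30))
from bench import ctrl
for n,(x0,y0,x1,y1) in (('side',(180,130,380,280)),):
  f=ctrl.camera(n)['frame'][:,:,::-1]
  cv2.imwrite(f'pics/{n}8.png',cv2.resize(f[y0:y1,x0:x1],(800,600)))"
```

```text
t 12.47 tcp [0.6157 0.0985 0.0986] gut mm [ 79.3 171.6  31.3] F [2.7 1.  1.3] op 0.0
target W [0.6014 0.0992 0.0972] slide units [-0.008 -0.285  0.027] toolx [0.073 0.997 0.   ] z [ 0.  0. -1.] yaw err deg 0.07
```

View pics/side8.png

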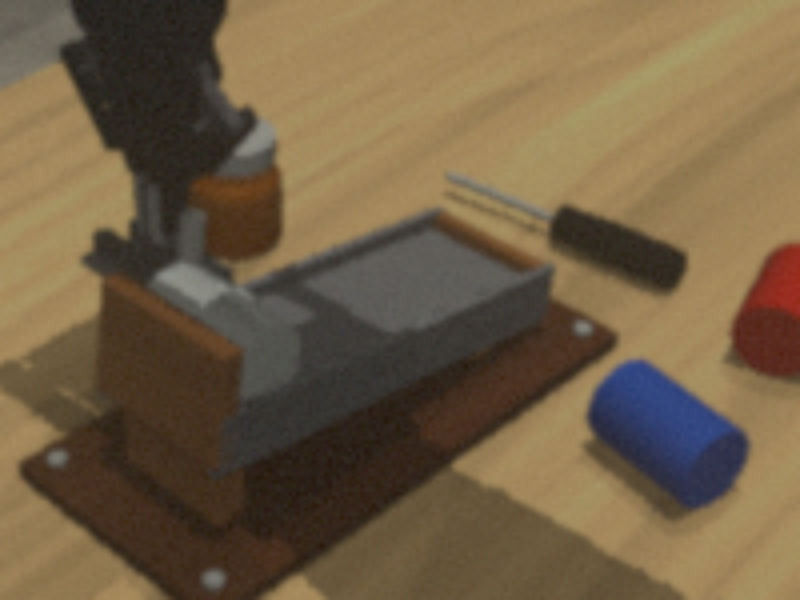

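Call:
{"api": "drive_tool", "payload": {"deltas": [{"slide":[0,-0.06,0],"delta_rot":[0,0,0],"hand":0},{"slide":[0,-0.06,0],"delta_rot":[0,0,0],"hand":0},{"slide":[0,-0.04,0],"delta_rot":[0,0,0],"hand":0},{"slide":[0,-0.03,0],"delta_rot":[0,0,0],"hand":0},{"slide":[0,-0.03,0],"delta_rot":[0,0,0],"hand":0}]}}

```text
time_s: 13.15
eef_pos: [0.605, 0.0993, 0.0984]
eef_rot: [-0.0, 0.733, 0.681, 0.0]
wrist_force: [1.2, 0.6, 1.1]
opening: -0.002
```

Call:
{"api": "drive_tool", "payload": {"deltas": [{"slide":[0,-0.02,0],"delta_rot":[0,0,0],"hand":0},{"slide":[0,-0.02,0],"delta_rot":[0,0,0],"hand":0},{"slide":[0,-0.02,0],"delta_rot":[0,0,0],"hand":0},{"slide":[0,-0.02,0],"delta_rot":[0,0,0],"hand":0},{"slide":[0,0,0],"delta_rot":[0,0,0],"hand":0}]}}

```text
time_s: 13.78
eef_pos: [0.6009, 0.0996, 0.0984]
eef_rot: [-0.0, 0.733, 0.681, -0.0]
wrist_force: [1.0, 0.5, 0.7]
opening: -0.001
```

Call:
{"api": "drive_tool", "payload": {"deltas": [{"slide":[0,-0.02,0],"delta_rot":[0,0,0],"hand":0},{"slide":[0,-0.02,0],"delta_rot":[0,0,0],"hand":0},{"slide":[0,-0.02,0],"delta_rot":[0,0,0],"hand":0},{"slide":[0,-0.02,0],"delta_rot":[0,0,0],"hand":0},{"slide":[0,-0.02,0],"delta_rot":[0,0,0],"hand":0}]}}

```text
time_s: 14.4
eef_pos: [0.5997, 0.0997, 0.0989]
eef_rot: [0.003, 0.733, 0.68, 0.003]
wrist_force: [17.0, 1.5, -10.3]
opening: -0.002
```

```bash
python3 -c "
from h import *
go((65,171,30))
from bench import ctrl
for n,(x0,y0,x1,y1) in (('side',(180,130,380,280)),):
  f=ctrl.camera(n)['frame'][:,:,::-1]
  cv2.imwrite(f'pics/{n}9.png',cv2.resize(f[y0:y1,x0:x1],(800,600)))"
```

```text
t 14.4 tcp [0.5997 0.0997 0.0989] gut mm [ 63.3 171.6  31.6] F [ 17.    1.5 -10.3] op -0.0
target W [0.6014 0.0992 0.0972] slide units [-0.007  0.035  0.034] toolx [0.074 0.997 0.001] z [ 0.009 -0.    -1.   ] yaw err deg 0.03
```

View pics/side9.png

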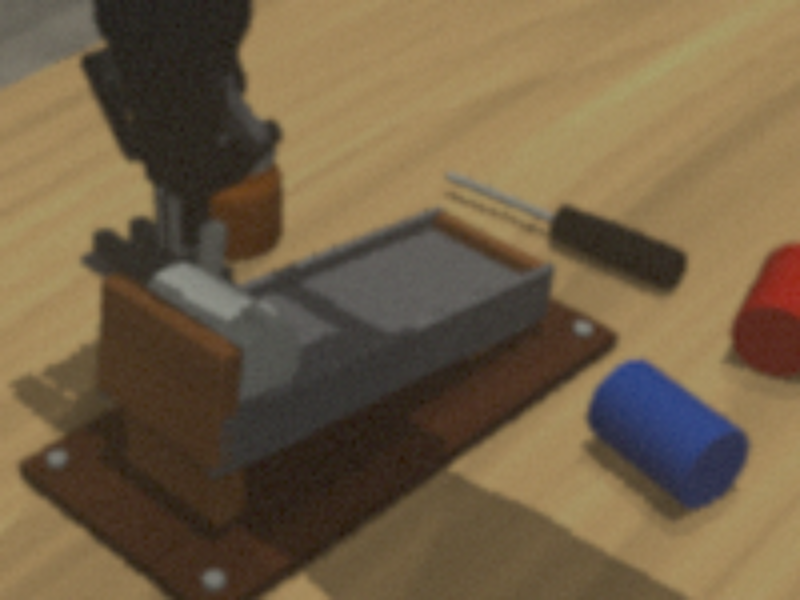

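Call:
{"api": "drive_tool", "payload": {"deltas": [{"slide":[0,0.1,0],"delta_rot":[0,0,0],"hand":0},{"slide":[0,0.2,-0.1],"delta_rot":[0,0,0],"hand":0},{"slide":[0,0.2,-0.5],"delta_rot":[0,0,0],"hand":0},{"slide":[0,0,-0.8],"delta_rot":[0,0,0],"hand":0},{"slide":[0,0,-0.8],"delta_rot":[0,0,0],"hand":0}]}}

```text
time_s: 15.08
eef_pos: [0.6206, 0.098, 0.2093]
eef_rot: [-0.001, 0.733, 0.681, -0.001]
wrist_force: [-0.1, -0.2, 0.3]
opening: -0.001
```

Call:
{"api": "drive_tool", "payload": {"deltas": [{"slide":[-0.8,0,-0.3],"delta_rot":[0,0,0],"hand":0},{"slide":[-0.9,0,-0.2],"delta_rot":[0,0,0],"hand":0},{"slide":[-0.9,0,0],"delta_rot":[0,0,0],"hand":0},{"slide":[-0.9,0,0],"delta_rot":[0,0,0],"hand":0},{"slide":[-0.9,0,0],"delta_rot":[0,0,0],"hand":0}]}}

```text
time_s: 15.7
eef_pos: [0.6043, -0.1227, 0.2336]
eef_rot: [-0.0, 0.733, 0.681, -0.0]
wrist_force: [0.6, 0.5, 0.0]
opening: -0.002
```

Call:
{"api": "drive_tool", "payload": {"deltas": [{"slide":[-0.9,0,0],"delta_rot":[0,0,0],"hand":0},{"slide":[-0.9,0,0],"delta_rot":[0,0,0],"hand":0},{"slide":[-0.5,0,0],"delta_rot":[0,0,0],"hand":0},{"slide":[0,0,0],"delta_rot":[0,0,0],"hand":0},{"slide":[0,0,0],"delta_rot":[0,0,0],"hand":0}]}}

```text
time_s: 16.32
eef_pos: [0.5965, -0.2348, 0.2333]
eef_rot: [-0.001, 0.732, 0.681, 0.0]
wrist_force: [0.2, 0.3, 0.4]
opening: 0.001
```

```bash
python3 -c "
from h import *
from bench import ctrl
o,R=fr(np.load('fit.npy'))
for n,(x0,y0,x1,y1) in (('side',(180,130,380,280)),('top',(125,115,325,265))):
  f=ctrl.camera(n)['frame'][:,:,::-1]
  cv2.imwrite(f'pics/{n}10.png',cv2.resize(f[y0:y1,x0:x1],(800,600)))
  for X in ((.044,.171,.051),(-.035,.206,.02),(.035,.206,.02),(0,.206,.044)):
    print(n,X,((proj(n,o+R@np.array(X))-[x0,y0]+.5)*4-.5).round())
print(ctrl.get_obs()['wrist_force'],ctrl.get_obs()['dq'].round(3))"
```

```text
side (0.044, 0.171, 0.051) [212. 226.]
side (-0.035, 0.206, 0.02) [264. 369.]
side (0.035, 0.206, 0.02) [167. 307.]
side (0, 0.206, 0.044) [218. 295.]
top (0.044, 0.171, 0.051) [428. 250.]
top (-0.035, 0.206, 0.02) [355. 378.]
top (0.035, 0.206, 0.02) [365. 264.]
top (0, 0.206, 0.044) [362. 319.]
[-0.57211046 -0.40104963  1.07143619] [-0.    -0.    -0.    -0.    -0.002 -0.001]
```

View pics/side10.png

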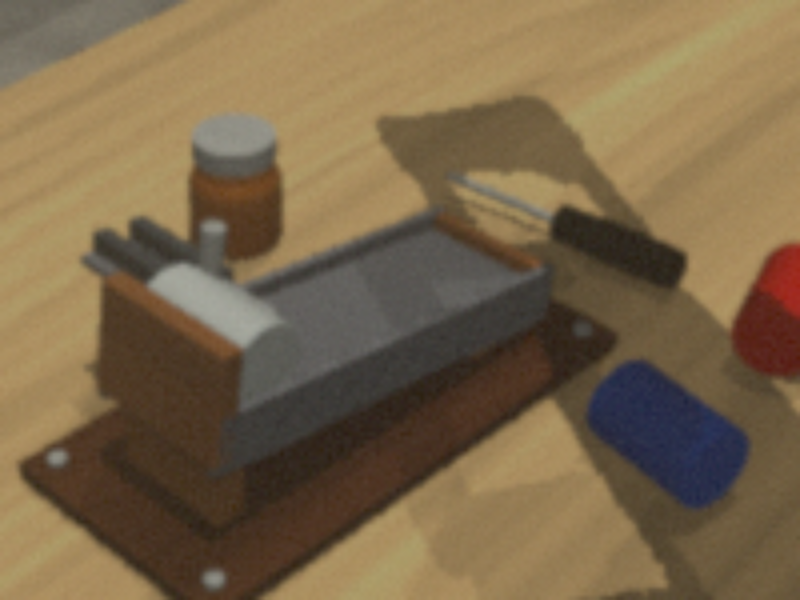

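View pics/top10.png

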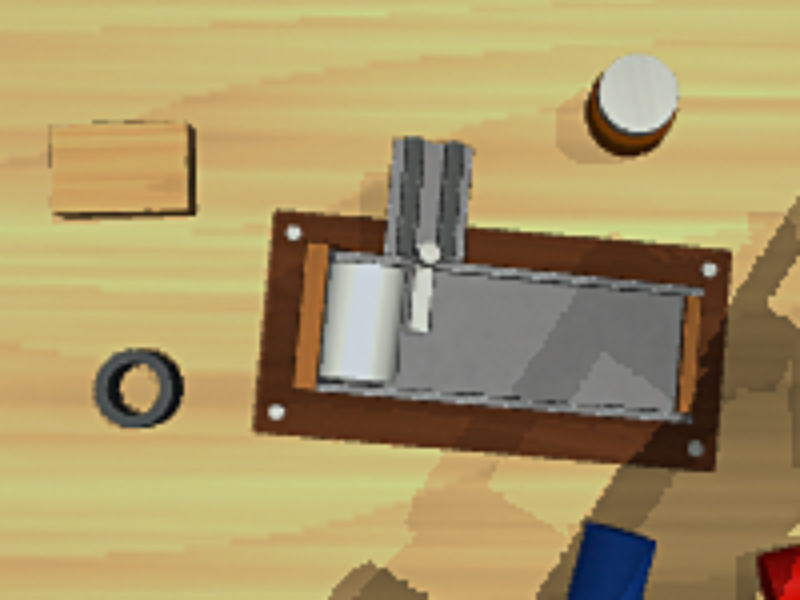

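The side view shows the blank against the high stop, with the peg top at (212,228). The top view has the peg at (428,252), where full travel predicts (428,250), and the blank square at about (361,321), where the seat predicts (362,319). The bystanders have not moved.

```bash
python3 -c "
from bench import ctrl
print(ctrl.hand_in())"
```

```text
the job is handed in; nothing more can be done
None
```

The job is handed in at about 16 s of the 54 s allowed. `hand_in` gave no verdict, so success rests on my own checks below.

**What I did:** I pushed the blank up the gutter with both half-open fingers until it rolled over the hump and settled against the high stop. Then I pushed the keeper in by its peg with the closed fingers until it hit its hard limit, where the force jumped from about 1–3 N to 17 N. Finally I backed the arm well clear.

**Last checks:**
- **Blank:** it lies square against the high stop, and its top-view position is within about 2 pixels of the 4x enlargement (roughly 1 mm) of where the seat should appear.
- **Keeper:** the peg is within about 2 enlarged pixels of its full-travel position in both views.
- **Bystanders and look-alikes:** none look moved in the final pictures. I compared these by eye and did not measure them; the red look-alike is partly outside the final crops.
- **Contact:** the wrist force is down to about 1 N, which is noise level, and the arm is at rest.

After the keeper went in, no check failed or disagreed. When I first lifted away from the blank, the arm blocked the top view, so I relied on the side view until the arm was clear at the end.

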